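# Stand the drained tube rack back up and push it home

### The arm

A 6-joint arm with a two-finger parallel gripper is mounted at the origin on the work surface. World frame = base frame: x ahead of the robot, y to its left, z up, the work surface at z = 0. Lengths are in m, angles in degrees, forces in N, time in s.
With the tool pointing down it reaches from about 0.325 to 0.775 m from the base axis. Payload 5.5 kg.
Tool frame: the origin (TCP) lies on the centre line of the jaws, within the pads' length; the fingertips stand ctrl.tip_extent ahead of it and the grasp point (between the pads) lies 8 mm behind it (ctrl.tip_extent is the distance from the TCP to the fingertips, in m); x points along the fingers, y is the direction in which the jaws open and shut, and the axes are right-handed (so a half turn about x gives the same grasp; the last joint's range is limited). The gripper opens to 85 mm and grips with 20 to 120 N. Pads are 22 mm wide; open, the fingers measure 114 mm over their backs; the gripper's body (76 mm by 85 mm) begins 54 mm behind the grasp point. The pads swing forward as they close: fully open they stand 13 mm farther back than shut.
Start: joints at [65.334, 5.22, 70.514, -0, 104.267, -3.249], TCP at [0.219, 0.559, 0.213] pointing down, gripper open.
Joint ranges: [-164.24, 164.24], [-49.07, 125.15], [9.68, 141.18], [-86.29, 266.29], [3.28, 154.24], [-151.56, 151.56]. Speed limits (degrees/s): [147.25, 147.25, 172.46, 180, 180, 180].

### API

Orientations are given as [roll, pitch, yaw] about the fixed x, y, z axes, in that order (R = Rz(yaw) Ry(pitch) Rx(roll)).
In Python, from workcell import ctrl gives the robot as it stands.
- The arm moves only by the shell command python3 -m jog 'ROWS' [FORCE]. ROWS is JSON, a list of rows, each a list of 3 entries, a list of its own where there are three numbers: the closure, from -1 (fully open) to 1 (shut), then the shift along the tool's x, y, z in m, then the turn about the tool's x in rad. A call has 1 to 12 rows; each row is the pose to reach, as a shift and turn from the pose commanded when the call began, along the tool's axes at that moment; what a row does not reach only later rows make up. A row lasts 1/12 s, in which the tool goes at most 41.7 mm and 7.16 degrees, less where a joint would pass 70% of its speed; a pose out of reach is approached as far as the arm can. A call with a gripper value outside its range is refused whole. The fingers move at their own pace and stop on an object; FORCE is the grip in N (left out, the last holds). Time passes only in rows, so rows that repeat a pose let the fingers close. It gives the time, the measured TCP pose, the force and the opening at its end, in the units of the state.
- ctrl.sense(): the state, without advancing time (a new reading comes with each control period).
- ctrl.read_camera(name): name is "scene" or "top" or "wrist"; returns a dict with "pixels" (480x640x3 uint8, red, green, blue), "depth" (480x640 float32, m along the optical axis (not along the pixel's ray), 0 where there is no reading), "fx", "fy", "cx", "cy" (pixels), "pose" (4x4, takes a point from camera to world coordinates); the wrist camera has in their place "mount" (4x4, takes a point from camera to tool coordinates, whose origin is the TCP and whose axes are the tool frame's). Camera axes: x right, y down, z forward; pixel columns grow to the right and rows downward; lengths in m; the calibration is good to about 2 mm. A picture is of the moment at which its call begins: read the wrist's pose just before it.
- ctrl.close_job(): hands the job in, once; it reports no verdict.
Trained networks look in the newest picture that a camera, given by its name, has taken for a name from the list of things; names that differ only in an ending like _2 or _b are one class to them, and where a whole thing is asked for, a point or a joint stands for the part that bears it (a point fixed in the world has none). Each returns a list of dicts, best first, with "confidence" (0 to 1); they miss things now and then, are a little off and sometimes report something else, mostly with a low value. They report only what shows in the picture. A call takes as long as a camera call.
- ctrl.recognise(thing, camera): "at" ([x, y, z] in m, in world coordinates, good to about 4 mm: the middle of the surface that is visible of it).
The state is a dict: "t": time; "joints": joint angles; "qvel": joint speeds; "joint_efforts": joint torques, N m; "tcp_pos": TCP position; "ee_rot": TCP orientation; "ft_force": force on the tool from outside, world axes, zero at the start; "torque": the same for the moment, N m; "finger_gap": opening from 0.0 (shut) to 1.0 (fully open).
Only numpy, scipy, OpenCV 4.12 (cv2) and the standard library are available. Lean on these libraries where they do the work, as an engineer would, in place of code of your own. Each camera call takes 0.05 s, during which the arm holds its last target. There are 200 camera calls.

### The job

The empty blue test-tube rack was rinsed and left lying on its long side to drain. Without picking it up, push its top edge over with the fingers so that it tips forward onto its four feet, then push it back along the bench until its whole long side rests against the low grey service duct. Leave the two flasks, the wash bottle and the beaker where they stand.

Things in the scene. Friction and masses are not known exactly. Their poses are not given: they have to be found in the camera images.
- rack: Blue test-tube rack, 4 x 10 square holes, 246 mm long, 104 wide, 70 high when standing, 0.18-0.37 kg. Starts on a long side (104 mm tall), top grid towards the robot, feet away. Origin: centre of the side it first lies on. x: from top grid (-35 mm) to feet (+35), y: along it (+-123), z: from the first underside (0) to the opposite side (104). Standing: x points down, z level, away from the robot.
- rack_center (a point): Centre of the rack's 246 x 104 x 70 mm outline: 52 mm above the bench while it lies, 35 mm once it stands. Its centre of mass lies 5 mm from here towards the feet. Standing, the rack slides on the bench when pushed with 1 to 4 N.
- low_foot_left (a point): Bottom corner of a rack foot, own x = +35, y = +120.5, z = 0 mm: on the bench at the start. Pushed slowly near its upper edge the rack turns about these low feet without sliding much, passes balance after about 30 degrees and falls forward onto all four feet, onto the 104 mm of bench beyond them. Then these feet are on the long side nearer the robot.
- low_foot_right (a point): The same at y = -120.5 mm.
- high_foot_left (a point): Bottom corner of a rack foot, own x = +35, y = +120.5, z = 104 mm: high up at the start; once the rack stands, on the bench on the far long side, the one that goes against the duct.
- high_foot_right (a point): The same at y = -120.5 mm.
- duct: Fixed grey service duct with sockets on top, a raised box section 2200 mm long, 110 mm deep and 45 mm high that runs across the bench behind the rack. Origin: at bench height, midway along the upright front face, the face that looks at the robot. x points away from the robot (into the duct, square to the face), y along it.
- flask_blue: Empty glass volumetric flask with blue stopper, bulb 62 mm across, 175 mm high, loose, to be left alone. Origin: centre of its underside, z up.
- flask_white: The same with a white stopper.
- wash_bottle: White wash bottle with red cap and spout, 72 mm across, 200 mm high, loose, to be left alone. Origin: centre of its underside.
- beaker: Empty glass beaker, 52 mm across, 70 mm high, loose, to be left alone. Origin: centre of its underside.

How it is judged:
By the outcome, as a careful person would: the job done as asked, in the order asked, and still so for the second after the job is handed in, with the robot touching nothing.
It also fails if it takes over 48 s, if anything falls off the work surface, if the arm or the gripper's body presses on something with over 40 N, if the wrist force passes 120 N, or if a joint passes its speed limit or range.

## Working session

There is one attempt and no reset: what is moved stays moved. The work goes in short steps, Python scripts to look and compute and a shell command to move; the robot and the scene stay as the last step left them, time stands still between calls to the robot, and variables do not carry over. Pictures are saved under pics/ and viewed, about 8 in all and at most 12, crops included, and the job is handed in when it is done.

```bash
mkdir -p pics; ls
cat > h.py <<'E'
import numpy as np, cv2
from workcell import ctrl
def shot(cam,fn,crop=None):
    d=ctrl.read_camera(cam); im=d["pixels"][:,:,::-1]
    cv2.imwrite("pics/"+fn,im); return d
def world(d):
    v,u=np.mgrid[:480,:640]; z=d["depth"]
    P=np.stack([(u-d["cx"])/d["fx"]*z,(v-d["cy"])/d["fy"]*z,z],-1)
    W=P@d["pose"][:3,:3].T+d["pose"][:3,3]; W[z==0]=np.nan; return W
E
python3 - <<'E'
from h import *
np.set_printoptions(precision=4,suppress=True)
s=ctrl.sense(); print(s["t"],s["tcp_pos"],s["ee_rot"],s["ft_force"],ctrl.tip_extent)
for cam in ("scene","top"):
    d=shot(cam,cam+"0.png"); print(cam,d["pose"][:3,3])
    for n in ["rack","low_foot_left","low_foot_right","high_foot_left","high_foot_right","duct","flask_blue","flask_white","wash_bottle","beaker"]:
        print(n,[(np.round(r["at"],3).tolist(),round(r["confidence"],2)) for r in ctrl.recognise(n,cam)[:2]])
    W=world(d); hsv=cv2.cvtColor(d["pixels"],cv2.COLOR_RGB2HSV)
    m=(hsv[...,0]>95)&(hsv[...,0]<130)&(hsv[...,1]>100)
    P=W[m]; P=P[np.isfinite(P).all(1)]; print(len(P),np.percentile(P,[1,50,99],axis=0))
    if cam=="top": 
        Q=P[(P[:,2]>.09)&(P[:,2]<.115)]; r=cv2.minAreaRect((Q[:,:2]*1000).astype(np.float32)); print(r, cv2.boxPoints(r))
E
```

```text
pics
0.0 [0.219  0.5583 0.2123] [ -92.1028   89.884  -113.5216] [-0.3628 -0.3756  0.5579] 0.011
scene [ 1.3848 -0.3049  0.8359]
rack [([0.526, -0.04, 0.069], 0.59)]
low_foot_left []
low_foot_right [([0.522, -0.044, 0.065], 0.62)]
high_foot_left [([0.525, -0.04, 0.069], 0.59)]
high_foot_right [([0.521, -0.042, 0.066], 0.64)]
duct [([0.809, -0.184, 0.048], 0.83)]
flask_blue [([0.375, 0.193, 0.052], 0.61)]
flask_white [([0.592, -0.261, 0.05], 0.75)]
wash_bottle [([0.497, 0.203, 0.101], 0.69), ([0.521, -0.04, 0.072], 0.36)]
beaker [([0.48, -0.297, 0.041], 0.76)]
7559 [[-1.5215 -0.4179 -0.1718]
 [ 0.5015  0.0231  0.0536]
 [ 0.7565  2.4859  0.3467]]
top [ 0.3999 -0.0261  1.1468]
rack [([0.503, -0.039, 0.078], 0.94)]
low_foot_left [([0.508, -0.037, 0.082], 0.92)]
low_foot_right []
high_foot_left [([0.509, -0.038, 0.078], 0.92), ([0.362, 0.19, 0.056], 0.47)]
high_foot_right [([0.507, -0.036, 0.083], 0.9)]
duct [([0.361, 0.19, 0.056], 0.63), ([0.764, -0.007, 0.047], 0.55)]
flask_blue [([0.364, 0.189, 0.057], 0.59)]
flask_white [([0.58, -0.254, 0.056], 0.68), ([0.505, -0.034, 0.082], 0.46)]
wash_bottle [([0.475, 0.2, 0.135], 0.79), ([0.769, -0.008, 0.044], 0.42)]
beaker [([0.46, -0.309, 0.027], 0.71), ([0.766, -0.008, 0.047], 0.65)]
3115 [[ 0.3593 -0.1703 -0.0039]
 [ 0.51   -0.0209  0.0539]
 [ 0.7572  0.74    0.175 ]]
((637.0382690429688, 287.453857421875), (935.25146484375, 197.91177368164062), 69.10501098632812) [[ 377.8085 -114.1255]
 [ 562.7047 -184.712 ]
 [ 896.2681  689.0333]
 [ 711.3718  759.6198]]
```

View pics/scene0.png

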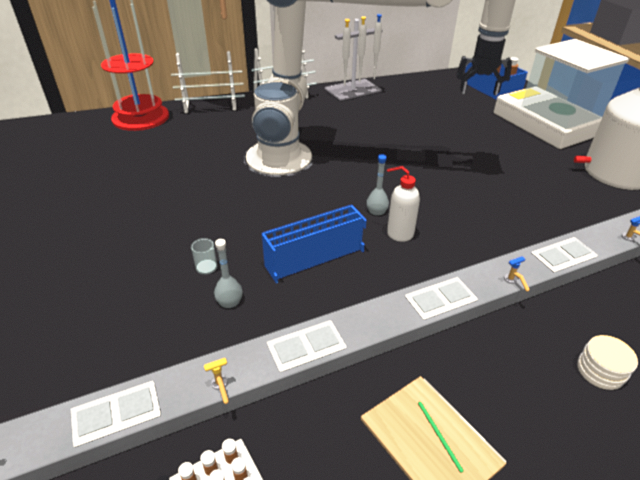

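View pics/top0.png

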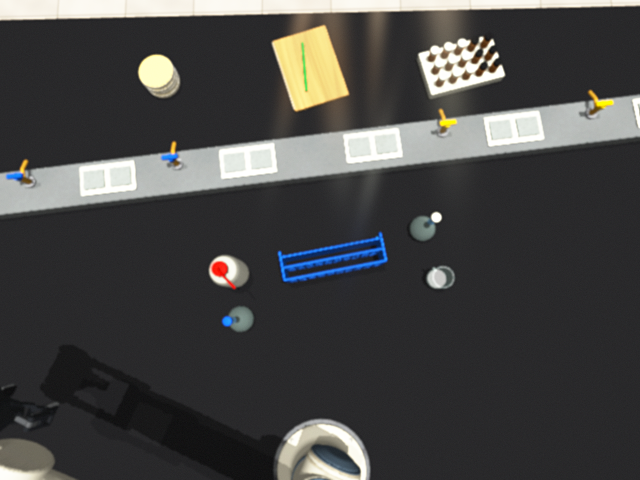

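The scene view shows the blue rack lying at (315,240), with the wash bottle and blue flask to its right and the white flask and beaker to its left. In the top view the rack runs from (280,265) to (385,250). The duct's front edge runs nearly parallel to it, about 60 px higher. Next I'll fit both lines.

```bash
cat > fit.py <<'E'
from h import *
np.set_printoptions(precision=4,suppress=True)
def fit(fn="t.png",zt=.104):
    d=shot("top",fn); W=world(d); hsv=cv2.cvtColor(d["pixels"],cv2.COLOR_RGB2HSV)
    v,u=np.mgrid[:480,:640]
    m=(hsv[...,0]>100)&(hsv[...,0]<130)&(hsv[...,1]>120)&(hsv[...,2]>70)&(u>255)&(u<405)&(v>140)&(v<310)
    # intersect pixel rays with plane z=zt (thin bars: depth unreliable)
    R=np.stack([(u-d["cx"])/d["fx"],(v-d["cy"])/d["fy"],np.ones(u.shape)],-1)@d["pose"][:3,:3].T
    o=d["pose"][:3,3]
    k=m&(abs(W[...,2]-zt)<.012)
    if k.sum()<50:k=m
    Q=(o+R*((zt-o[2])/R[...,2])[...,None])[k][:,:2]*1000
    r=cv2.minAreaRect(Q.astype(np.float32)); print("rack n",k.sum(),r); print(cv2.boxPoints(r))
    print("z pct",np.nanpercentile(W[m][:,2],[2,20,50,80,98]))
    # duct top front edge: lowest row grey at z~.045 in each column
    g=(abs(W[...,2]-.045)<.008)&(W[...,0]>.6)&(hsv[...,1]<60)&(hsv[...,2]>60)
    e=[]
    for c in range(20,620,8):
        rr=np.where(g[:,c])[0]
        if len(rr)>10:
            x=rr.max()+.5; ray=np.array([(c-d["cx"])/d["fx"],(x-d["cy"])/d["fy"],1])@d["pose"][:3,:3].T
            e.append((o+ray*(.045-o[2])/ray[2])[:2])
    e=np.array(e); 
    for _ in range(4):
        p=np.polyfit(e[:,1],e[:,0],1); res=e[:,0]-np.polyval(p,e[:,1]); e=e[abs(res)<max(.003,2*res.std())]
    print("duct x=%.4f+%.4f*y yawnormal %.2f n%d res %.4f"%(p[1],p[0],np.degrees(np.arctan(-p[0])),len(e),res.std()))
    return d,W,m,p
E
python3 - <<'E'
from fit import *
d,W,m,p=fit("t1.png")
from scipy.spatial.transform import Rotation as R
s=ctrl.sense(); print(R.from_euler("xyz",s["ee_rot"],degrees=True).as_matrix(),s["tcp_pos"])
for n in ["flask_blue","wash_bottle","flask_white","beaker"]: print(n,[np.round(r["at"],3) for r in ctrl.recognise(n,"top")[:1]])
E
```

```text
rack n 779 ((507.0601501464844, -34.30810546875), (70.61692810058594, 245.87489318847656), 10.54187297821045)
[[ 449.8557   80.0945]
 [ 494.8395 -161.6304]
 [ 564.2646 -148.7107]
 [ 519.2808   93.0142]]
z pct [-0.0031  0.0013  0.0528  0.1027  0.1068]
duct x=0.7172+-0.1094*y yawnormal 6.24 n73 res 0.0009
[[-0.      0.3651  0.931 ]
 [ 0.      0.931  -0.3651]
 [-1.      0.     -0.    ]] [0.2191 0.5586 0.2135]
flask_blue [array([0.362, 0.192, 0.055])]
wash_bottle [array([0.475, 0.202, 0.137])]
flask_white [array([ 0.577, -0.253,  0.055])]
beaker [array([ 0.46 , -0.31 ,  0.028])]
```

The fit is good: the rack measures 246 x 70.6 mm, centred at (0.507, -0.034) with yaw 10.5°. The duct normal is at 6.2°. I'll lift and travel to a point behind the rack.

```bash
python3 -m jog '[[-1,[-0.04,0,0],0],[-1,[-0.08,0,0],0],[-1,[-0.09,-0.031,0.026],-0.12],[-1,[-0.09,-0.062,0.053],-0.24],[-1,[-0.09,-0.093,0.08],-0.36],[-1,[-0.09,-0.124,0.107],-0.48],[-1,[-0.09,-0.155,0.134],-0.557],[-1,[-0.09,-0.186,0.161],-0.557],[-1,[-0.09,-0.217,0.188],-0.557],[-1,[-0.09,-0.248,0.214],-0.557],[-1,[-0.09,-0.279,0.241],-0.557],[-1,[-0.09,-0.31,0.268],-0.557]]'
python3 - <<'E'
from h import *
from scipy.spatial.transform import Rotation as R
s=ctrl.sense(); M=R.from_euler("xyz",s["ee_rot"],degrees=True).as_matrix();print(s["joints"]);print(M.round(4),s["tcp_pos"],s["ft_force"])
print("to go tool",M.T@(np.array([.433,-.048,.28])-s["tcp_pos"]), "zyaw",np.degrees(np.arctan2(M[1,2],M[0,2])))
E
```

```text
t: 2.35
tcp_pos: [0.3554, 0.1703, 0.3038]
ee_rot: [9.3, 89.9, 19.8]
ft_force: [0.6, -0.1, 0.0]
finger_gap: 1.002
[ 2.06579186e+01 -2.38044510e+01  8.71213375e+01 -1.21011585e-03
  1.16609702e+02 -7.98725102e+01]
[[ 1.200e-03 -1.827e-01  9.832e-01]
 [ 4.000e-04  9.832e-01  1.827e-01]
 [-1.000e+00  2.000e-04  1.300e-03]] [0.35537152 0.17031458 0.30381967] [ 0.5537347  -0.13528367  0.04942409]
to go tool [ 0.02381841 -0.22882951  0.03639443] zyaw 10.529878635796704
```

```bash
python3 -m jog '[[-1,[0,-0.04,0.006],0],[-1,[0,-0.08,0.013],0],[-1,[0,-0.12,0.019],0],[-1,[0,-0.16,0.025],0],[-1,[0.01,-0.20,0.031],0],[-1,[0.04,-0.229,0.036],0],[-1,[0.08,-0.229,0.036],0],[-1,[0.12,-0.229,0.036],0],[-1,[0.16,-0.229,0.036],0],[-1,[0.195,-0.229,0.036],0],[-1,[0.213,-0.229,0.036],0],[-1,[0.213,-0.229,0.036],0]]'
python3 - <<'E'
from h import *
d=ctrl.read_camera("wrist");top=ctrl.read_camera("scene")
cv2.imwrite("pics/a.png",np.hstack([cv2.resize(d["pixels"],(400,300)),cv2.resize(top["pixels"][130:330,180:440],(400,300))])[:,:,::-1])
E
```

```text
t: 3.35
tcp_pos: [0.4295, -0.046, 0.0851]
ee_rot: [158.8, 89.5, 169.3]
ft_force: [-0.5, 1.1, 0.4]
finger_gap: 0.999
```

View pics/a.png

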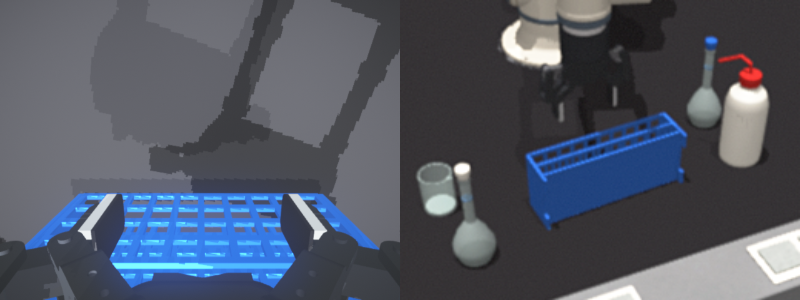

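The fingers straddle the middle of the rack, about 30 mm behind its grid. I'll approach, then start the slow push along an arc.

```bash
python3 -m jog '[[-1,[-0.01,0,0.012],0],[-1,[-0.01,0,0.022],0],[-1,[-0.01,0,0.027],0],[-1,[-0.01,0,0.031],0],[-1,[-0.011,0,0.035],0],[-1,[-0.014,0,0.039],0],[-1,[-0.017,0,0.043],0],[-1,[-0.019,0,0.047],0],[-1,[-0.021,0,0.051],0],[-1,[-0.023,0,0.055],0],[-1,[-0.025,0,0.059],0],[-1,[-0.027,0,0.063],0]]'
python3 - <<'E'
from h import *
d=ctrl.read_camera("wrist");top=ctrl.read_camera("scene")
cv2.imwrite("pics/b.png",np.hstack([cv2.resize(d["pixels"],(400,300)),cv2.resize(top["pixels"][130:330,180:440],(400,300))])[:,:,::-1])
E
```

```text
t: 4.45
tcp_pos: [0.4948, -0.0349, 0.1176]
ee_rot: [147.2, 90.0, 157.7]
ft_force: [-0.3, 0.4, -0.3]
finger_gap: 0.998
```

View pics/b.png

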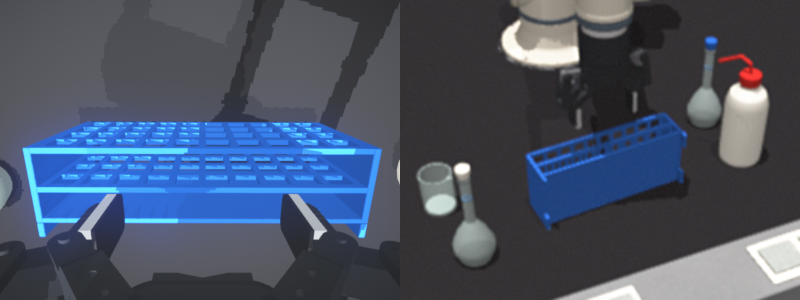

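The force is zero and the rack hasn't tilted. The open tips sit farther back than I assumed and passed over the edge. I'll retreat, go lower and re-measure.

```bash
python3 -m jog '[[-1,[-0.012,0,0],0],[-1,[-0.012,0,-0.035],0],[-1,[-0.012,0,-0.065],0],[-1,[-0.012,0,-0.07],0],[-1,[0.015,0,-0.07],0],[-1,[0.037,0,-0.07],0],[-1,[0.037,0,-0.07],0],[-1,[0.037,0,-0.07],0]]'
python3 - <<'E'
from fit import *
fit("t2.png")
from scipy.spatial.transform import Rotation as R
s=ctrl.sense(); M=R.from_euler("xyz",s["ee_rot"],degrees=True).as_matrix();print(M[:,1:].round(3),s["tcp_pos"],s["ft_force"],s["finger_gap"])
d=ctrl.read_camera("wrist");W=world(d|{"pose":d["mount"]})
print(W[235:255:4,95:560:465]); # around
for u,v in [(118,200),(100,230),(85,255),(282,200),(312,232)]: print(u,v,W[int(v*1.6),int(u*1.6)])
E
```

```text
t: 5.22
tcp_pos: [0.425, -0.0476, 0.0803]
ee_rot: [157.0, 89.9, 167.5]
ft_force: [0.1, -0.9, 0.0]
finger_gap: 0.997
rack n 566 ((507.0966796875, -34.301300048828125), (70.54254150390625, 245.87489318847656), 10.54187297821045)
[[ 449.9288   80.1081]
 [ 494.9126 -161.6168]
 [ 564.2645 -148.7107]
 [ 519.2808   93.0142]]
z pct [-0.0028  0.002   0.0698  0.1034  0.107 ]
duct x=0.7173+-0.1091*y yawnormal 6.23 n73 res 0.0009
[[-0.182  0.983]
 [ 0.983  0.182]
 [-0.     0.   ]] [ 0.4259 -0.0478  0.0816] [-0.4774  0.122  -0.1008] 1.0008267038437686
[[[ 0.0814 -0.1354 -0.0049]]

 [[ 0.0818 -0.136  -0.0023]]

 [[ 0.08   -0.1353 -0.0004]]

 [[ 0.081  -0.1363  0.0024]]

 [[ 0.0816 -0.137   0.0051]]]
118 200 [-0.0403 -0.0423 -0.0105]
100 230 [-0.0646 -0.0422 -0.009 ]
85 255 [-0.0858 -0.039  -0.0131]
282 200 [-0.0318  0.043  -0.006 ]
312 232 [-0.0695  0.0436 -0.0112]
```

Run:
```python
from fit import *
d=ctrl.read_camera("wrist");W=world(d|{"pose":d["mount"]})
cv2.imwrite("pics/w.png",d["pixels"][:,:,::-1])
y,z,x=W[...,1],W[...,2],W[...,0]
for s in (-1,1):
    k=(s*y>.03)&(s*y<.065)&(abs(z)<.02)
    h,e=np.histogram(x[k],bins=np.arange(-.12,.1,.005)); print([(round(a,3),int(b)) for a,b in zip(e,h) if b])
    kk=k&(x<.02); print("zrange",np.nanpercentile(z[kk],[1,50,99]),"y",np.nanpercentile(y[kk],[1,99]),"xmax",np.nanmax(x[kk]))
v,u=np.where((abs(y)>.03)&(abs(y)<.065)&(abs(z)<.02)&(x<.02)&(x>-.03)); print(len(v), u.min() if len(u) else 0,v.min() if len(v) else 0)
```

```text
[(np.float64(-0.11), 330), (np.float64(-0.105), 964), (np.float64(-0.1), 1533), (np.float64(-0.095), 1293), (np.float64(-0.09), 3722), (np.float64(-0.085), 3689), (np.float64(-0.08), 1405), (np.float64(-0.075), 377), (np.float64(-0.07), 883), (np.float64(-0.065), 752), (np.float64(-0.06), 848), (np.float64(-0.055), 765), (np.float64(-0.05), 676), (np.float64(-0.045), 594), (np.float64(-0.04), 451), (np.float64(-0.035), 161), (np.float64(0.075), 42), (np.float64(0.08), 3728)]
zrange [-0.0185 -0.0103  0.008 ] y [-0.0645 -0.0305] xmax -0.03117045022792994
[(np.float64(-0.11), 382), (np.float64(-0.105), 1038), (np.float64(-0.1), 1455), (np.float64(-0.095), 1112), (np.float64(-0.09), 3612), (np.float64(-0.085), 3649), (np.float64(-0.08), 1375), (np.float64(-0.075), 385), (np.float64(-0.07), 881), (np.float64(-0.065), 750), (np.float64(-0.06), 847), (np.float64(-0.055), 755), (np.float64(-0.05), 679), (np.float64(-0.045), 597), (np.float64(-0.04), 444), (np.float64(-0.035), 161), (np.float64(0.075), 55), (np.float64(0.08), 3709)]
zrange [-0.0184 -0.0102  0.0082] y [0.0304 0.0645] xmax -0.030968083222856435
0 0 0
```

View pics/w.png

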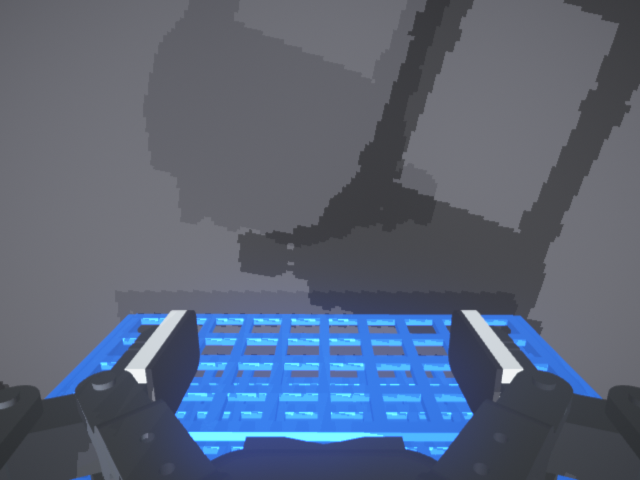

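Run:
```python
from fit import *
d=ctrl.read_camera("scene");W=world(d); s=ctrl.sense(); print(s["tcp_pos"],s["finger_gap"],ctrl.tip_extent)
q=W-s["tcp_pos"]; zz=q[...,0]*.983+q[...,1]*.183; yy=-q[...,0]*.183+q[...,1]*.983
k=(abs(zz)<.022)&(abs(yy)<.07)&(W[...,2]>.02)
for a in (-1,1):
    kk=k&(a*yy>.02); h,e=np.histogram(W[...,2][kk],bins=np.arange(.02,.3,.01)); print([(round(float(b),2),int(c)) for b,c in zip(e,h) if c]); print(np.nanpercentile(yy[kk&(W[...,2]<.15)],[5,50,95]),np.nanpercentile(zz[kk&(W[...,2]<.15)],[5,50,95]))
d=ctrl.read_camera("wrist");W=world(d|{"pose":d["mount"]})
print("rail",W[435:440,250:400:50]); print("body",W[446:480:8,320])
```

```text
[ 0.4267 -0.0479  0.0824] 0.994887787810717 0.011
[(0.11, 5), (0.12, 25), (0.13, 27), (0.14, 28), (0.15, 24), (0.16, 64), (0.17, 82), (0.18, 55), (0.19, 57), (0.2, 84), (0.21, 116), (0.22, 25), (0.23, 30), (0.24, 24), (0.25, 34), (0.26, 36), (0.27, 62), (0.28, 12)]
[-0.0571 -0.0509 -0.0441] [-0.0046  0.0081  0.0128]
[(0.11, 13), (0.12, 24), (0.13, 28), (0.14, 29), (0.15, 24), (0.16, 58), (0.17, 43), (0.18, 40), (0.19, 40), (0.2, 60), (0.21, 72), (0.22, 1), (0.26, 1), (0.27, 8)]
[0.0409 0.043  0.0531] [-0.008   0.0077  0.0131]
rail [[[-0.0224 -0.0288  0.0483]
  [-0.021  -0.0092  0.0495]
  [-0.0225  0.0105  0.0482]]

 [[-0.0914 -0.0143 -0.0109]
  [-0.0222 -0.0092  0.0489]
  [-0.0231  0.0105  0.0482]]

 [[-0.0915 -0.0143 -0.0108]
  [-0.0217 -0.0092  0.0499]
  [-0.023   0.0105  0.0488]]

 [[-0.0925 -0.0141 -0.0114]
  [-0.0223 -0.0092  0.0498]
  [-0.0221  0.0105  0.05  ]]

 [[-0.0925 -0.0141 -0.0111]
  [-0.0916 -0.0044 -0.0104]
  [-0.0923  0.0054 -0.011 ]]]
body [[-0.0928 -0.0005 -0.0097]
 [-0.0969 -0.0004 -0.0116]
 [-0.0988 -0.0004 -0.0117]
 [-0.1009 -0.0004 -0.0119]
 [-0.1034 -0.0004 -0.0127]]
```

Both cameras put the open fingertips 31 mm above the TCP, so I'll go lower by that much and redo the push.

```bash
python3 -m jog '[[-1,[0.022,0,0.01],0],[-1,[0.022,0,0.022],0],[-1,[0.022,0,0.030],0],[-1,[0.022,0,0.034],0],[-1,[0.022,0,0.038],0],[-1,[0.019,0,0.042],0],[-1,[0.016,0,0.046],0],[-1,[0.014,0,0.050],0],[-1,[0.012,0,0.054],0],[-1,[0.010,0,0.058],0],[-1,[0.008,0,0.062],0],[-1,[0.006,0,0.066],0]]'
python3 - <<'E'
from h import *
d=ctrl.read_camera("wrist");top=ctrl.read_camera("scene")
cv2.imwrite("pics/c.png",np.hstack([cv2.resize(d["pixels"],(400,300)),cv2.resize(top["pixels"][130:330,180:440],(400,300))])[:,:,::-1])
E
```

```text
t: 6.47
tcp_pos: [0.491, -0.0357, 0.0748]
ee_rot: [-19.1, 90.0, -8.7]
ft_force: [-0.3, -0.5, 0.1]
finger_gap: 1.005
```

View pics/c.png

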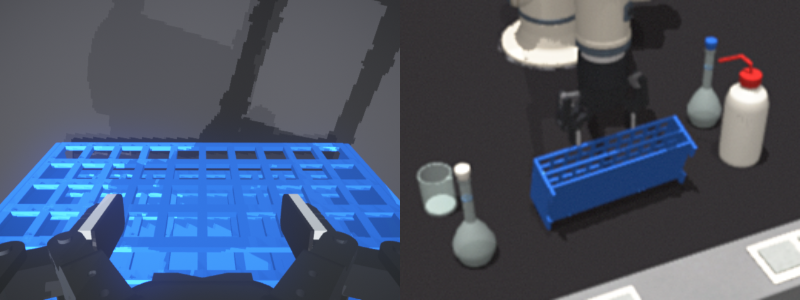

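The rack is tipping cleanly, by about 17°. I'll keep going past balance.

```bash
python3 -m jog '[[-1,[-0.002,0,0.004],0],[-1,[-0.003,0,0.008],0],[-1,[-0.004,0,0.012],0],[-1,[-0.005,0,0.016],0],[-1,[-0.006,0,0.020],0],[-1,[-0.007,0,0.024],0],[-1,[-0.008,0,0.028],0],[-1,[-0.009,0,0.032],0],[-1,[-0.010,0,0.036],0],[-1,[-0.011,0,0.039],0],[-1,[-0.012,0,0.039],0],[-1,[-0.012,0,0.039],0]]'
python3 - <<'E'
from h import *
d=ctrl.read_camera("wrist");top=ctrl.read_camera("scene")
cv2.imwrite("pics/d.png",np.hstack([cv2.resize(d["pixels"],(400,300)),cv2.resize(top["pixels"][130:330,180:440],(400,300))])[:,:,::-1])
E
```

```text
t: 7.57
tcp_pos: [0.5291, -0.0286, 0.0867]
ee_rot: [-31.1, 90.0, -20.6]
ft_force: [0.9, 0.6, 0.2]
finger_gap: 0.998
```

View pics/d.png

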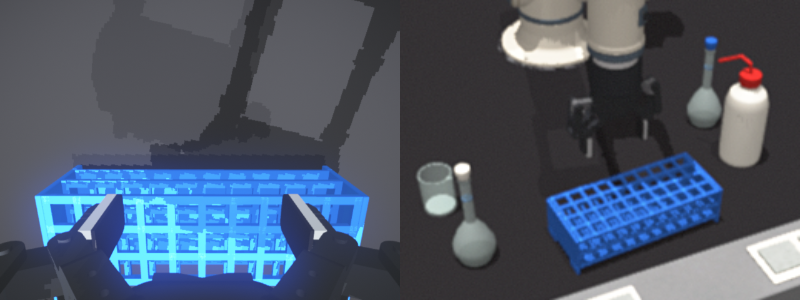

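The rack stands on its feet. I'll back off behind it and re-measure before pushing.

```bash
python3 -m jog '[[-1,[-0.01,0,-0.02],0],[-1,[-0.01,0,-0.045],0],[-1,[-0.01,0,-0.07],0],[-1,[-0.01,0,-0.08],0],[-1,[0.02,0,-0.08],0],[-1,[0.05,0,-0.08],0],[-1,[0.05,0,-0.08],0]]'
python3 - <<'E'
from fit import *
fit("t3.png",.07)
from scipy.spatial.transform import Rotation as R
s=ctrl.sense(); M=R.from_euler("xyz",s["ee_rot"],degrees=True).as_matrix();print(M[:,1:].round(3),s["tcp_pos"],s["ft_force"],s["joints"])
E
```

```text
t: 8.25
tcp_pos: [0.4464, -0.0427, 0.0307]
ee_rot: [159.7, 89.5, 170.2]
ft_force: [0.3, 0.5, -1.6]
finger_gap: 1.001
rack n 2234 ((595.6502685546875, -18.176544189453125), (105.64330291748047, 245.99560546875), 9.955121040344238)
[[ 522.3604   93.8377]
 [ 564.8874 -148.4541]
 [ 668.9401 -130.1908]
 [ 626.4131  112.101 ]]
z pct [-0.0007  0.0161  0.0434  0.0707  0.0737]
duct x=0.7174+-0.1091*y yawnormal 6.23 n73 res 0.0009
[[-0.182  0.983]
 [ 0.983  0.182]
 [ 0.002 -0.006]] [ 0.4476 -0.0429  0.0335] [-0.3373 -0.0357  1.0821] [  -9.8072  -15.9763  108.7046   -0.003    87.6491 -110.2887]
```

```bash
python3 -m jog '[[-1,[0.015,0,0.02],0.04],[-1,[0.029,0.002,0.04],0.075],[-1,[0.029,0.004,0.053],0.075],[-1,[0.029,0.004,0.06],0.075],[-1,[0.029,0.004,0.06],0.075],[-1,[0.029,0.004,0.06],0.075]]'
python3 - <<'E'
from fit import *
from scipy.spatial.transform import Rotation as R
s=ctrl.sense(); M=R.from_euler("xyz",s["ee_rot"],degrees=True).as_matrix();print(M[:,1:].round(3),s["tcp_pos"],s["ft_force"])
p=s["tcp_pos"];print("n",p[0]*.994+p[1]*.1085,"t",-p[0]*.1085+p[1]*.994)
d=ctrl.read_camera("scene");W=world(d)
print("rack blue max z / mean",ctrl.recognise("rack","scene")[:1])
E
```

```text
t: 8.8
tcp_pos: [0.5092, -0.0285, 0.009]
ee_rot: [-22.2, 89.9, -16.0]
ft_force: [0.2, -0.4, -0.3]
finger_gap: 1.001
[[-0.109  0.994]
 [ 0.994  0.109]
 [-0.001  0.001]] [ 0.5092 -0.0285  0.009 ] [ 0.1684 -0.3637 -0.3149]
n 0.5030396182970456 t -0.08358347626450924
rack blue max z / mean [{'at': [0.8052, -0.1848, 0.0499], 'confidence': 0.74}]
```

```bash
python3 -m jog '[[-1,[0.004,0,0.012],0],[-1,[0.004,0,0.018],0],[-1,[0.004,0,0.024],0],[-1,[0.004,0,0.030],0],[-1,[0.004,0,0.036],0],[-1,[0.004,0,0.042],0],[-1,[0.004,0,0.048],0],[-1,[0.004,0,0.054],0],[-1,[0.004,0,0.060],0],[-1,[0.004,0,0.066],0],[-1,[0.004,0,0.072],0],[-1,[0.004,0,0.076],0]]'
python3 - <<'E'
from fit import *
fit("t4.png",.07)
s=ctrl.sense();p=s["tcp_pos"];print(p,s["ft_force"],"n",p[0]*.994+p[1]*.1085,"t",-p[0]*.1085+p[1]*.994)
E
```

```text
t: 9.9
tcp_pos: [0.5848, -0.0201, 0.0035]
ee_rot: [-20.5, 90.0, -14.3]
ft_force: [-3.1, 0.3, 1.8]
finger_gap: 0.999
rack n 603 ((647.360107421875, -16.394790649414062), (104.94463348388672, 245.7793731689453), 6.177558422088623)
[[ 581.9683  100.1348]
 [ 608.4167 -144.2174]
 [ 712.7519 -132.9243]
 [ 686.3035  111.4279]]
z pct [-0.0016  0.0168  0.0673  0.0712  0.3797]
duct x=0.7172+-0.1095*y yawnormal 6.25 n68 res 0.0009
[ 0.5853 -0.02    0.0034] [-0.1179  0.5292 -0.3649] n 0.579593609289875 t -0.0833923468540693
```

The rack is now square to the duct (6.18° against 6.25°), about 19 mm short. I'll finish slowly while watching the force.

```bash
python3 -m jog '[[-1,[0,0,0.004],0],[-1,[0,0,0.008],0],[-1,[0,0,0.011],0],[-1,[0,0,0.013],0],[-1,[0,0,0.015],0],[-1,[0,0,0.016],0],[-1,[0,0,0.017],0],[-1,[0,0,0.018],0]]'; python3 -m jog '[[-1,[0,0,0.0005],0],[-1,[0,0,0.001],0]]';python3 -m jog '[[-1,[0,0,0.0005],0],[-1,[0,0,0.001],0]]'
```

```text
t: 10.62
tcp_pos: [0.6019, -0.0182, 0.0033]
ee_rot: [168.3, 90.0, 174.5]
ft_force: [-0.7, 0.2, -1.2]
finger_gap: 1.0
t: 10.78
tcp_pos: [0.6029, -0.0181, 0.0033]
ee_rot: [169.0, 90.0, 175.2]
ft_force: [-1.1, 0.7, -1.5]
finger_gap: 1.003
t: 10.95
tcp_pos: [0.6039, -0.018, 0.0034]
ee_rot: [-166.9, 90.0, -160.7]
ft_force: [-1.4, -0.4, -1.4]
finger_gap: 1.001
```

```bash
for i in 1; do python3 -m jog '[[-1,[0,0,0.0005],0],[-1,[0,0,0.001],0]]'; python3 -m jog '[[-1,[0,0,0.0005],0],[-1,[0,0,0.001],0]]'; done | grep -E 'tcp|ft'
python3 - <<'E'
from fit import *
fit("t5.png",.07)
E
```

```text
tcp_pos: [0.6049, -0.0179, 0.0035]
ft_force: [-1.2, -0.6, -1.1]
tcp_pos: [0.6055, -0.0179, 0.0034]
ft_force: [-4.4, -0.8, 1.5]
rack n 616 ((668.0234375, -14.274726867675781), (105.7601089477539, 245.70201110839844), 6.339505195617676)
[[ 601.9016  101.9861]
 [ 629.0319 -142.2135]
 [ 734.1453 -130.5355]
 [ 707.015   113.664 ]]
z pct [-0.001   0.0187  0.0678  0.0711  0.3732]
duct x=0.7174+-0.1092*y yawnormal 6.23 n61 res 0.0009
```

```bash
python3 -m jog '[[-1,[0,0,0.0005],0],[-1,[0,0,0.001],0],[-1,[0,0,0.001],0]]'; python3 -m jog '[[-1,[0,0,0.001],0],[-1,[0,0,0.001],0],[-1,[0,0,0.001],0]]'
```

```text
t: 11.58
tcp_pos: [0.6055, -0.0179, 0.0034]
ee_rot: [-178.8, 89.8, -172.6]
ft_force: [-8.9, -1.4, 4.1]
finger_gap: 1.0
t: 11.83
tcp_pos: [0.6054, -0.0179, 0.0034]
ee_rot: [179.3, 89.7, -174.5]
ft_force: [-14.4, -1.4, 5.1]
finger_gap: 0.997
```

The TCP has stalled at 14 N, so the rack is firmly seated. I'll retreat straight back, then up, and check.

```bash
python3 -m jog '[[-1,[0,0,-0.004],0],[-1,[0,0,-0.015],0],[-1,[0,0,-0.04],0],[-1,[0,0,-0.07],0],[-1,[-0.02,0,-0.1],0],[-1,[-0.06,0,-0.13],0],[-1,[-0.1,0,-0.15],0],[-1,[-0.14,0,-0.15],0],[-1,[-0.18,0,-0.15],0],[-1,[-0.18,0,-0.15],0],[-1,[-0.18,0,-0.15],0]]'
python3 - <<'E'
from fit import *
d,W,m,p=fit("t6.png",.07)
for n in ["flask_blue","wash_bottle","flask_white","beaker"]: print(n,[np.round(r["at"],3) for r in ctrl.recognise(n,"top")[:1]])
sc=ctrl.read_camera("scene")
cv2.imwrite("pics/f.png",np.hstack([cv2.resize(d["pixels"][100:400,150:550],(400,300)),cv2.resize(sc["pixels"][150:400,160:480],(400,300))])[:,:,::-1])
E
```

```text
t: 12.75
tcp_pos: [0.461, -0.034, 0.1886]
ee_rot: [-13.2, 89.4, -7.0]
ft_force: [0.6, 0.3, -0.3]
finger_gap: 1.001
rack n 2264 ((668.0406494140625, -14.272819519042969), (105.7946548461914, 245.70201110839844), 6.339505195617676)
[[ 601.9016  101.9861]
 [ 629.032  -142.2135]
 [ 734.1797 -130.5317]
 [ 707.0493  113.6678]]
z pct [0.0034 0.0177 0.045  0.0707 0.0737]
duct x=0.7171+-0.1096*y yawnormal 6.26 n61 res 0.0007
flask_blue [array([0.364, 0.19 , 0.056])]
wash_bottle [array([0.474, 0.204, 0.14 ])]
flask_white []
beaker [array([ 0.461, -0.308,  0.026])]
```

View pics/f.png

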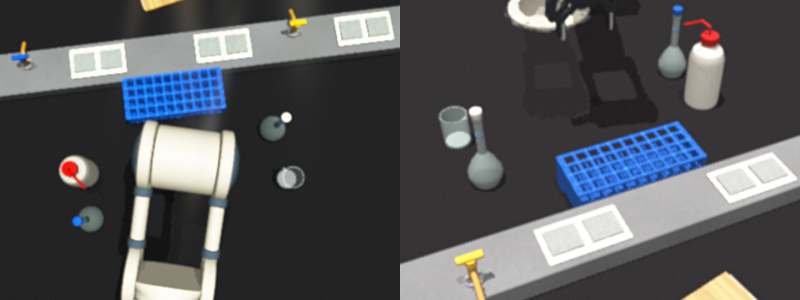

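The rack stands flush along the duct: in the left view from (122,75) to (225,68), with the duct edge directly behind. The white flask still stands upright at (275,127), where it was. Handing in.

```bash
python3 -c "
from workcell import ctrl
print(ctrl.close_job())"
```

```text
the job is handed in; nothing more can be done
None
```

The rack is standing on its four feet with its whole long side against the service duct, and I handed the job in at about 12.8 s.

**What I did:** I tipped the rack by pushing its top edge with the open fingers. I then pushed it squarely back until the arm stalled against the duct at about 14 N, and backed the arm clear.

**Missed pass:** The first push went over the top edge without touching the rack, because the open fingertips sit about 31 mm behind the TCP. I backed off, lowered the fingers and the second push worked.

**Last checks:**
- **Rack:** its top is at 70 mm and its yaw is 6.34°, against 6.26° for the duct, so the ends differ by about 0.3 mm. The fit puts its far side 2–3 mm past the duct line, which is about the calibration error and agrees with the contact force.
- **Other items:** the blue flask, wash bottle and beaker were found within 2 mm of where they started. The network missed the white flask in the last picture; by eye it still stands upright in its place, but I have no measurement for it.
- **Robot:** the arm was clear of everything, with wrist force near zero.

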